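# Load a slide carrier into the spring magazine

### The job

Load the loose slide carrier into the spring-loaded carrier magazine: tilt it nose-down, press the stack down with its nose, slide it in under the two lips and on over the front sill until its tail drops behind the sill, so that the spring holds both carriers flat under the lips, locked between sill and back wall. Leave the beaker, the loupe and the petri dish where they stand.

Things in the scene. Friction and masses are not known exactly. Their poses are not given: they have to be found in the camera images.
- magazine: Stack magazine, aluminium and grey, fixed; base 150 x 110 mm, 92 mm high. Origin: centre of its underside, on the worktop; +x is the loading direction, z up. Two tall side guides along x = -5 to 63 mm, 54 mm apart inside, 70 mm over the outside, rounded at the entry. Before them the stack is open above and at the sides: save for the sill, the housing is 45 mm high, 70 mm wide, to x = -65 mm.
- mouth (a point): Middle between the near edges of the two lips on the guides, at the height of their undersides: magazine frame (-4.5, 0, 85) mm. Lips 7 mm thick, near edges rounded to a half circle, so they are lowest at x = -1 mm; a 36 mm slot between them; they run to the back wall.
- sill (a point): Top middle of the front sill, an upright 6 mm thick (x) and 40 mm wide (y) with a rounded top: magazine frame (-59.5, 0, 76) mm. It stands 5 mm higher than the underside of a carrier held under the lips, so a carrier cannot slide in flat: tilted 6 to 12 degrees nose-down it passes over the sill and under the lips.
- back (a point): Middle of the back wall's inner face, which stops the carriers: magazine frame (55.5, 0, 78) mm. The wall is 92 mm high.
- follower (a joint): How far the spring follower under the stack is pressed down, in m: 0 = top stop (empty), 0.012 with one carrier under the lips, 0.026 with two, 0.045 = bottom stop. The follower stays level; its spring pushes up with 4 N at 0 and 60 N/m more as it goes down.
- loaded_carrier: Slide carrier already in the magazine, under the lips on the follower, its top 85 mm above the worktop and its near half bare from above: the same part as the new carrier. Origin: centre of its underside. Free to be pressed down.
- new_carrier: Loose aluminium slide carrier on the worktop: flat plate 110 (x) x 50 (y) x 14 mm (z), both ends alike and fully rounded (radius 7 mm); dark window on top; 80 to 150 g. Origin: centre of its underside. Home: flat, centre within 2 mm of magazine x = 0, underside 71 mm above the worktop. Let go part-way in, it stays, its tail lying on the sill; then the tail can be pushed on.
- beaker: Bystander: small glass beaker, 49 mm across, 56 mm high. Origin: centre of its underside.
- loupe: Bystander: black loupe, 36 mm across, 34 mm high. Origin: centre of its underside.
- petri: Bystander: clear petri dish, 59 mm across, 11 mm high. Origin: centre of its underside.
Not all that is in view belongs to the job. What is shaped like the loaded_carrier but blue is not meant. There is more than one size of the magazine; the job needs the larger.

How it is judged:
By the outcome, as a careful person would: the job done as asked, in the order asked, and still so for the second after the job is handed in, with the robot touching nothing.
It also fails if it takes over 51 s, if anything falls off the work surface, if the arm or the gripper's body presses on something with over 40 N, if the wrist force passes 120 N, or if a joint passes its speed limit or range.

### The arm

A 6-joint arm with a two-finger parallel gripper is mounted at the origin on a cart in front of the work surface, level with it; the furniture and walls round the work are solid. World frame = base frame: x ahead of the robot, y to its left, z up, the work surface at z = 0. Lengths are in m, angles in rad, forces in N, time in s.
With the tool pointing down it reaches from about 0.35 to 0.775 m from the base axis. Payload 5.5 kg.
Tool frame: the origin (TCP) lies between the finger pads; the fingertips stand 19 mm ahead of it and the grasp point (between the pads) is the TCP; z points along the fingers, y is the line along which they close (so a half turn about z gives the same grasp; the last joint's range is limited). The gripper opens to 85 mm and grips with 20 to 120 N. Pads are 22 mm wide; open, the fingers measure 114 mm over their backs; the gripper's body (76 mm by 85 mm) begins 54 mm behind the grasp point. The pads swing forward as they close: fully open they stand 13 mm farther back than shut.
Start: joints at [1.149, 0.313, 0.046, 1.304, 0, 1.431], TCP at [0.16, 0.552, 0.25] pointing down, gripper open.
Joint ranges: [-2.76, 2.76], [-0.86, 1.69], [-1.03, 1.26], [-2.2, 2.34], [-1.47, 1.5], [-3.14, 3.14]. Speed limits (rad/s): [2.57, 2.57, 3.14, 3.14, 3.14, 3.14].

### API

Orientations are given as a unit quaternion [w, x, y, z].
In Python, from workcell import env gives the robot as it stands.
- The arm moves only by the tool carry_out, never from a script. Its argument "increments" is a list that holds one entry, the list of rows, each a list of 6 numbers: the shift along the tool's x, y, z each as a share of 50 cm, from -1 to 1, then the turn, a rotation vector about the tool's x, y, z each as a share of 2 pi rad, from -1 to 1. In form: [[[x, y, z, ax, ay, az], ...]]. A call has 1 to 5 rows; each row is the pose to reach, as a shift and turn from the pose commanded when the call began, along the tool's axes at that moment, turning the shorter way round; what a row does not reach only later rows make up. A row lasts 1/8 s, in which the tool goes at most 62.5 mm and 10.7 degrees, less where a joint would pass 70% of its speed; a pose out of reach is approached as far as the arm can. A call with a number of a shift or a turn outside -1 to 1 is refused whole. A call with a gripper value outside its range is refused whole. "jaw" is the closure, from 0 (fully open) to 1 (shut), set as the call begins (left out, the last holds). The fingers move at their own pace and stop on an object; "squeeze" is the grip in N (left out, the last holds). Time passes only in rows, so rows that repeat a pose let the fingers close. It gives the time, the measured TCP pose, the force, the opening and the grip force at its end, in the units of the state.
- env.get_state(): the state, without advancing time (a new reading comes with each control period).
- env.read_camera(name): name is "scene" or "top"; returns a dict with "frame" (384x512x3 uint8, blue, green, red), "z_map" (384x512 float32, m along the optical axis (not along the pixel's ray), 0 where there is no reading), "intrinsics" (3x3 intrinsics, pixels), "R" (3x3) and "t" (3): a world point X has camera coordinates R X + t. Camera axes: x right, y down, z forward; pixel columns grow to the right and rows downward; lengths in m; the calibration is good to about 2 mm. A picture is of the moment at which its call begins.
- env.hand_in(): hands the job in; it is judged then, once.
Trained networks look in the newest picture that a camera, given by its name, has taken for a name from the list of things; names that differ only in an ending like _2 or _b are one class to them, and where a whole thing is asked for, a point or a joint stands for the part that bears it (a point fixed in the world has none). Each returns a list of dicts, best first, with "score" (0 to 1); they miss things now and then, are a little off and sometimes report something else, mostly with a low value. They report only what shows in the picture. A call takes as long as a camera call. They do not tell look-alikes from the thing itself.
- env.find_in(camera, name): "position" ([x, y, z] in m, in world coordinates, good to about 4 mm: the middle of the surface that is visible of it).
The state is a dict: "clock": time; "joint_pos": joint angles; "qvel": joint speeds; "tau": joint torques, N m; "tcp_pos": TCP position; "orientation": TCP orientation; "wrist_force": force on the tool from outside, world axes, zero at the start; "ft_torque": the same for the moment, N m; "finger_gap": finger opening in m; "grip_force": force on a finger pad.
Only numpy, scipy, OpenCV 4.12 (cv2) and the standard library are available. Lean on these libraries where they do the work, as an engineer would, in place of code of your own. Each camera call takes 0.05 s, during which the arm holds its last target. There are 200 camera calls.

## Working session

There is one attempt and no reset: what is moved stays moved. The work goes in short steps, Python scripts to look and compute and a tool call to move; the robot and the scene stay as the last step left them, time stands still between calls to the robot, and variables do not carry over. Pictures are saved under pics/ and viewed, at most 10 in all, crops included, and the job is handed in when it is done.

Besides the shell and the picture viewer there is one more tool, called as a command line: name --argument value ..., lists and objects as JSON in quotes. carry_out: Moves the arm, as the interface text tells. Its arguments: {"type":"object","properties":{"increments":{"type":"array","items":{"type":"array","items":{"type":"array","items":{"type":"number","minimum":-1,"maximum":1}}}},"jaw":{"type":"number"},"squeeze":{"type":"number"}},"required":["increments"]}

```bash
mkdir -p pics; cat > h.py <<'E'
import numpy as np, cv2
from workcell import env
def pts(c):
    z=c["z_map"];K=c["intrinsics"];v,u=np.indices(z.shape)
    P=np.stack([(u-K[0,2])*z/K[0,0],(v-K[1,2])*z/K[1,1],z],-1)
    W=(P-c["t"])@c["R"]; W[z<=0]=np.nan
    return W
E
python3 - <<'E'
from h import *
for n in("scene","top"):
    c=env.read_camera(n);cv2.imwrite(f"pics/{n}0.png",c["frame"]);np.savez(f"{n}0.npz",W=pts(c),f=c["frame"],K=c["intrinsics"],R=c["R"],t=c["t"])
    print(n,"cam at",-c["R"].T@c["t"])
    for k in("magazine","loaded_carrier","new_carrier","beaker","loupe","petri","sill","mouth","back"):
        for d in env.find_in(n,k)[:4]: print(k,np.round(d["position"],3),round(d["score"],2),np.round(c["intrinsics"]@(c["R"]@d["position"]+c["t"])/(c["R"]@d["position"]+c["t"])[2]).astype(int)[:2])
s=env.get_state();print(s)
E
```

```text
scene cam at [-0.06382271 -0.49133177  0.68593037]
magazine [0.539 0.124 0.035] 0.89 [230 204]
magazine [ 0.404 -0.183  0.034] 0.65 [298 297]
magazine [0.498 0.31  0.036] 0.41 [169 184]
loaded_carrier [ 0.603 -0.025  0.01 ] 0.95 [293 223]
loaded_carrier [0.66  0.309 0.012] 0.95 [213 167]
loaded_carrier [0.524 0.149 0.087] 0.9 [217 186]
new_carrier [ 0.547 -0.281  0.012] 0.94 [377 286]
beaker [0.5   0.312 0.04 ] 0.59 [169 183]
loupe [ 0.435 -0.051  0.029] 0.56 [256 260]
petri [0.497 0.312 0.039] 0.25 [168 183]
sill [ 0.402 -0.181  0.033] 0.86 [296 298]
sill [0.529 0.122 0.037] 0.68 [228 205]
mouth [ 0.404 -0.183  0.031] 0.93 [298 298]
mouth [0.538 0.124 0.036] 0.55 [230 204]
back [0.534 0.121 0.038] 0.82 [229 205]
back [ 0.405 -0.185  0.036] 0.64 [299 297]
top cam at [0.40666633 0.01284092 1.02886985]
magazine [ 0.411 -0.168  0.06 ] 0.89 [335 241]
magazine [0.542 0.124 0.014] 0.76 [224 194]
loaded_carrier [0.535 0.153 0.084] 0.89 [210 193]
loaded_carrier [0.66  0.318 0.012] 0.81 [155 153]
loaded_carrier [ 0.601 -0.02   0.012] 0.61 [276 173]
new_carrier [ 0.556 -0.281  0.015] 0.56 [371
[... 316 characters left out ...]
int_pos': array([ 1.14942447e+00,  3.13164821e-01,  4.60934765e-02,  1.30358379e+00,
       -6.55270379e-06,  1.43123603e+00]), 'qvel': array([ 2.96159045e-04,  1.12177157e-05,  1.07949580e-03, -3.34772794e-05,
       -2.53706014e-04,  8.95883789e-04]), 'tau': array([-5.80537871e-04, -4.80473864e+01,  2.98819757e+01,  1.69653308e-04,
       -2.95944510e-04, -9.41348077e-06]), 'tcp_pos': array([0.15991167, 0.55235975, 0.25034054]), 'orientation': array([2.26893497e-05, 1.40439975e-01, 9.90089192e-01, 6.69299466e-05]), 'wrist_force': array([ 0.15016306,  0.549719  , -0.10128106]), 'ft_torque': array([ 0.03921604, -0.0271218 ,  0.04638641]), 'grip_force': 0.0, 'finger_gap': 0.08526716030000295}
```

View pics/scene0.png

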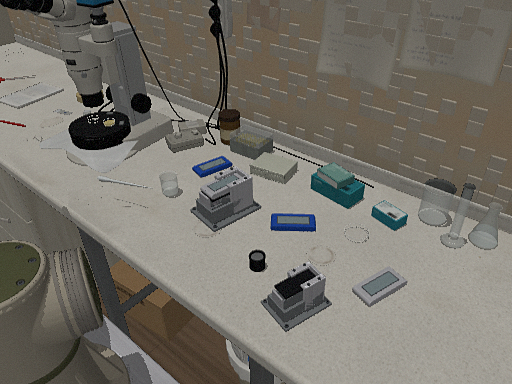

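View pics/top0.png

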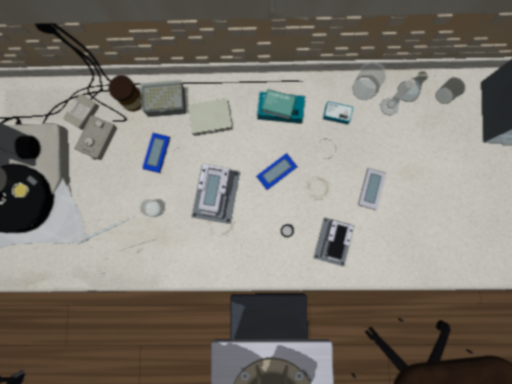

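Scene picture: the larger magazine with a light carrier is at about (225,200), open end facing the robot; the small one with black is at (298,297); the loose carrier is at (379,286). In the top picture the magazine is at (215,193), the carrier at (372,188), the beaker at (151,208), the loupe at (287,230), and petri-like rings at (317,187) and (327,148). The two blue carriers are decoys.

```bash
python3 - <<'E'
from h import *
S=np.load("scene0.npz");T=np.load("top0.npz")
def sel(n,lo,hi,c,r):
    W=(S if n=="s" else T)["W"].reshape(-1,3)
    m=(W[:,2]>lo)&(W[:,2]<hi)&(np.hypot(W[:,0]-c[0],W[:,1]-c[1])<r)
    return W[m]
def rect(P):
    (c,wh,a)=cv2.minAreaRect((P[:,:2]*1000).astype(np.float32)); return np.round(c,1),np.round(wh,1),round(a,1),len(P)
for n in "st":
    print(n,"table z",np.nanmedian(sel(n,-.02,.01,(.6,.1),.25)[:,2]))
    for lo,hi in((.005,.03),(.005,.12),(.04,.12),(.079,.12),(.088,.12)):
        P=sel(n,lo,hi,(.54,.13),.105); 
        if len(P)>5: print("mag",lo,hi,rect(P),np.round(np.median(P[:,2]),4),np.round(P.mean(0),3))
    P=sel(n,.007,.03,(.555,-.281),.08);print("new",rect(P),np.median(P[:,2]), P.mean(0))
    for nm,c,r in(("beaker",(.5,.32),.05),("loupe",(.435,-.05),.04)):
        P=sel(n,.01,.08,c,r);print(nm,P.mean(0),P.min(0),P.max(0))
t=cv2.resize(T["f"][150:235,180:250],None,fx=7,fy=7,interpolation=cv2.INTER_CUBIC)
s=cv2.resize(S["f"][155:240,180:270],None,fx=6,fy=6,interpolation=cv2.INTER_CUBIC)
cv2.imwrite("pics/c1.png",s);
t=cv2.resize(t,None,fx=.8,fy=.8)
o=np.zeros((max(t.shape[0],s[:,:400].shape[0]),t.shape[1]+400,3),np.uint8);o[:t.shape[0],:t.shape[1]]=t;s=cv2.resize(s,(400,378));o[:378,t.shape[1]:]=s
cv2.imwrite("pics/c2.png",o);print(o.shape,T["K"],T["R"])
E
```

```text
s table z 0.001210345562925609
mag 0.005 0.03 (array([545.2, 147.4]), array([112.6, 150.9]), 78.3, 962) 0.0104 [0.526 0.13  0.013]
mag 0.005 0.12 (array([545.2, 147.4]), array([112.6, 150.9]), 78.3, 2701) 0.0471 [0.535 0.134 0.05 ]
mag 0.04 0.12 (array([544.9, 148.9]), array([ 76. , 131.1]), 79.9, 1556) 0.0831 [0.542 0.138 0.075]
mag 0.079 0.12 (array([550. , 148.1]), array([ 75.9, 119.1]), 80.1, 864) 0.0871 [0.553 0.144 0.088]
mag 0.088 0.12 (array([554.4, 147.3]), array([ 75.8, 110. ]), 79.6, 337) 0.0926 [0.573 0.142 0.092]
new (array([ 555.4, -281.8]), array([ 53.1, 111.5]), 73.9, 1080) 0.014991843063585003 [ 0.55038879 -0.2821406   0.01462967]
beaker [0.5037211  0.31725764 0.03821477] [0.48183383 0.29488776 0.01010196] [0.53131287 0.34833152 0.05849916]
loupe [ 0.439024   -0.04853665  0.0278087 ] [ 0.42293159 -0.06347042  0.01011329] [ 0.46059875 -0.02812596  0.03682628]
t table z 0.0010786718255528889
mag 0.005 0.03 (array([545.8, 133.4]), array([190.1, 185.2]), 67.5, 771) 0.009 [0.524 0.135 0.01 ]
mag 0.005 0.12 (array([545.8, 133.4]), array([190.1, 185.2]), 67.5, 2162) 0.0822 
[... 234 characters left out ...]
2 (array([551.7, 147.6]), array([ 70.1, 112.1]), 79.5, 504) 0.0923 [0.567 0.145 0.092]
new (array([ 556.8, -280. ]), array([111.2, 114.2]), 33.0, 753) 0.015040839829534101 [ 0.55229338 -0.28081308  0.01498842]
beaker [0.50462832 0.32305633 0.03403786] [0.48001254 0.29735769 0.01145842] [0.52832522 0.34553111 0.05932811]
loupe [ 0.44036482 -0.04592294  0.0322623 ] [ 0.42461358 -0.06292943  0.01103966] [ 0.45660375 -0.02809201  0.03845393]
(510, 792, 3) [[371.66896586   0.         254.82429011]
 [  0.         371.66896586 192.53200688]
 [  0.           0.           1.        ]] [[-0.00862522 -0.99961456 -0.02638836]
 [-0.99081489  0.01210471 -0.13468236]
 [ 0.13494987  0.02498432 -0.99053739]]
```

View pics/c2.png

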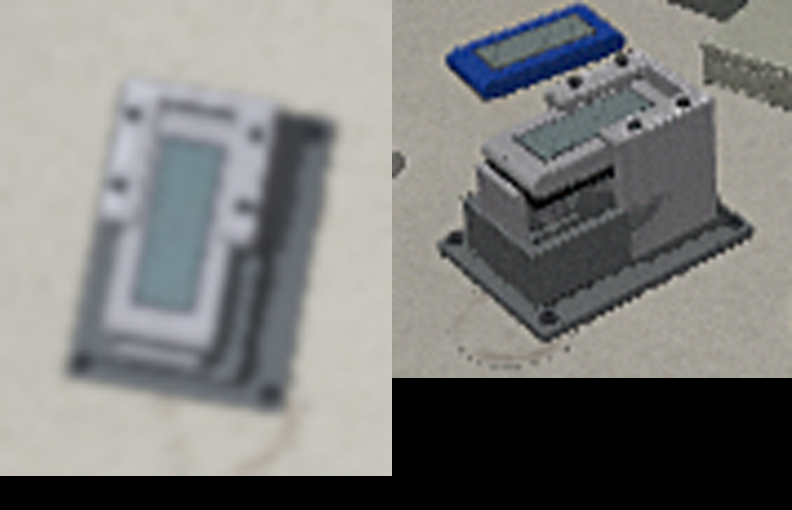

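Magazine: about (0.544, 0.149), loading yaw about -10.4°. New carrier: about (0.556, -0.281), yaw about -16°. I'll refine both briefly and compute the approach.

```bash
cat >> h.py <<'E'
from scipy.spatial.transform import Rotation as Ro
def cur():
    s=env.get_state();q=s["orientation"];return s,np.array(s["tcp_pos"]),Ro.from_quat([q[1],q[2],q[3],q[0]])
def tool(yaw,tilt):  # tool with x=-carrier x, y=carrier y, nose-down tilt (deg)
    return Ro.from_euler("z",yaw,degrees=True)*Ro.from_euler("y",tilt,degrees=True)*Ro.from_matrix(np.diag([-1.,1,-1]))
def row(p,r,p0=None,r0=None):
    if p0 is None: _,p0,r0=cur()
    return np.round(np.r_[r0.inv().apply(p-p0)/.5,(r0.inv()*r).as_rotvec()/(2*np.pi)],4).tolist()
E
python3 - <<'E'
from h import *
from scipy.optimize import minimize
c=np.array([.556,-.281])
for n in("scene","top"):
    W=np.load(n+"0.npz")["W"].reshape(-1,3)
    d=W[:,:2]-c;a=np.radians(-16)
    lx=d@[np.cos(a),np.sin(a)];ly=d@[-np.sin(a),np.cos(a)]
    P=W[(W[:,2]>.008)&(W[:,2]<.03)&(abs(lx)<.075)&(abs(ly)<.04)]
    print(n,cv2.minAreaRect((P[:,:2]*1000).astype(np.float32)),len(P))
for x in("petri",):
  for n in("scene","top"):
    env.read_camera(n);print([(np.round(d["position"],3),round(d["score"],2)) for d in env.find_in(n,x)])
for p,r in(((.45,.2,.25),tool(-16.1,0)),((.529,-.274,.12),tool(-16.1,0))): print(row(np.array(p),r))
E
```

```text
scene ((555.3764038085938, -281.7789611816406), (53.11830139160156, 111.54601287841797), 73.94982147216797) 1070
top ((552.9636840820312, -281.8308410644531), (50.89382553100586, 109.1224136352539), 73.3259506225586) 745
[]
[]
[-0.7532, -0.5156, 0.0006, 0.0, 0.0, -0.0001]
[-1.1686, -1.3823, 0.2606, 0.0, 0.0, -0.0001]
```

carry_out --increments '[[[-0.15,-0.1,0,0,0,0],[-0.3,-0.2,0,0,0,0],[-0.45,-0.3,0,0,0,0],[-0.6,-0.4,0,0,0,0],[-0.75,-0.52,0,0,0,0]]]' --jaw 0 --squeeze 110

```text
clock: 1.82
tcp_pos: [0.3607, 0.3105, 0.2506]
orientation: [0.0, 0.14, 0.99, 0.0]
wrist_force: [0.7, 1.0, 0.3]
finger_gap: 0.0854
grip_force: 0.0
```

```bash
python3 - <<'E'
from h import *
print(cur()[1],row(np.array([.5273,-.2739,.12]),tool(-16.4,0)))
E
```

```text
[0.36067945 0.31046256 0.25057111] [-0.6446, -1.0304, 0.2607, 0.0001, 0.0001, 0.0008]
```

carry_out --increments '[[[-0.6,-0.95,0.1,0,0,0],[-0.6,-0.95,0.1,0,0,0],[-0.6,-0.95,0.1,0,0,0],[-0.6,-0.95,0.1,0,0,0],[-0.6,-0.95,0.1,0,0,0]]]'

```text
clock: 2.45
tcp_pos: [0.4464, 0.0109, 0.2228]
orientation: [0.001, 0.14, 0.99, 0.0]
wrist_force: [-0.3, 0.2, -0.6]
finger_gap: 0.0857
grip_force: 0.0
```

carry_out --increments '[[[0,0,0,0,0,0],[0,0,0,0,0,0]]]'

```text
clock: 2.7
tcp_pos: [0.4457, 0.0128, 0.2225]
orientation: [-0.0, 0.141, 0.99, 0.0]
wrist_force: [0.2, -0.2, -0.2]
finger_gap: 0.0853
grip_force: 0.0
```

```bash
python3 - <<'E'
from h import *
print(cur()[1],row(np.array([.5273,-.2739,.06]),tool(-16.4,0)))
E
```

```text
[0.44574266 0.01280106 0.22253798] [-0.317, -0.5051, 0.3247, 0.0001, -0.0001, 0.0005]
```

carry_out --increments '[[[-0.317,-0.505,0.2,0,0,0.0005],[-0.317,-0.505,0.2,0,0,0.0005],[-0.317,-0.505,0.2,0,0,0.0005],[-0.317,-0.505,0.2,0,0,0.0005],[-0.317,-0.505,0.2,0,0,0.0005]]]'

```text
clock: 3.32
tcp_pos: [0.5289, -0.2713, 0.1229]
orientation: [0.0, 0.14, 0.99, 0.0]
wrist_force: [2.3, 0.2, 0.4]
finger_gap: 0.0856
grip_force: 0.0
```

carry_out --increments '[[[0,0,0,0,0,0],[0,0,0,0,0,0]]]'

```text
clock: 3.58
tcp_pos: [0.5277, -0.2698, 0.1229]
orientation: [-0.001, 0.141, 0.99, 0.001]
wrist_force: [-0.1, 0.9, 0.7]
finger_gap: 0.0855
grip_force: 0.0
```

```bash
python3 - <<'E'
from h import *
print(cur()[1],row(np.array([.5273,-.2739,.018]),tool(-16.4,0)))
E
```

```text
[ 0.52765595 -0.2698462   0.12293655] [-0.0019, -0.0082, 0.2099, 0.0002, -0.0002, 0.0005]
```

carry_out --increments '[[[-0.002,-0.008,0.09,0,0,0.0005],[-0.002,-0.008,0.17,0,0,0.0005],[-0.002,-0.008,0.21,0,0,0.0005],[-0.002,-0.008,0.21,0,0,0.0005]]]'

```text
clock: 4.08
tcp_pos: [0.5266, -0.2729, 0.0176]
orientation: [-0.001, 0.142, 0.99, 0.001]
wrist_force: [-0.9, 0.3, 1.0]
finger_gap: 0.0854
grip_force: 0.0
```

carry_out --increments '[[[0,0,0,0,0,0],[0,0,0,0,0,0],[0,0,0,0,0,0],[0,0,0,0,0,0],[0,0,0,0,0,0]]]' --jaw 1 --squeeze 110

```text
clock: 4.7
tcp_pos: [0.5287, -0.2763, 0.0208]
orientation: [0.002, 0.143, 0.99, -0.0]
wrist_force: [-1.0, 2.9, 8.5]
finger_gap: 0.0469
grip_force: 113.6
```

```bash
python3 - <<'E'
from h import *
s,p,r=cur();print(p,s["wrist_force"],s["finger_gap"],s["grip_force"],Ro.as_euler(r,"xyz",degrees=True))
c=env.read_camera("top");W=pts(c)
cv2.imwrite("pics/g.png",cv2.resize(c["frame"][150:240,320:420],None,fx=6,fy=6,interpolation=cv2.INTER_CUBIC))
E
```

```text
[ 0.52868232 -0.27634024  0.0207855 ] [-1.00312417  2.85556024  8.49011408] 0.04686103487446183 113.5637354850769 [-179.98757693    0.20577736  163.52450774]
```

Gripped (113 N); the tips just touched the table. Lifting and checking the hold.

carry_out --increments '[[[0,0,-0.1,0,0,0],[0,0,-0.2,0,0,0],[0,0,-0.3,0,0,0],[0,0,-0.36,0,0,0],[0,0,-0.36,0,0,0]]]'

```text
clock: 5.38
tcp_pos: [0.5289, -0.2771, 0.202]
orientation: [0.003, 0.144, 0.99, -0.002]
wrist_force: [-0.2, -0.5, -1.4]
finger_gap: 0.0464
grip_force: 113.6
```

```bash
python3 - <<'E'
from h import *
s,p,r=cur();print(p,s["wrist_force"],s["finger_gap"],s["grip_force"],Ro.as_euler(r,"xyz",degrees=True))
M=np.array([.5438,.149])
ims=[]
for n in("scene","top"):
    c=env.read_camera(n);W=pts(c);P=W.reshape(-1,3)
    P=P[(P[:,2]>.13)&np.isfinite(P[:,2])]
    L=r.inv().apply(P-p)   # tool frame
    Q=L[(abs(L[:,1])<.04)&(L[:,0]>-.1)&(L[:,0]<-.02)&(L[:,2]>-.03)&(L[:,2]<.04)]*1000
    print(n,len(Q),Q.min(0),Q.max(0),np.median(Q,0))
    b=Q[Q[:,0]<-25]; 
    top=b[abs(b[:,2]-np.median(b[:,2]))<6]; A=np.c_[top[:,:2],np.ones(len(top))];k=np.linalg.lstsq(A,top[:,2],rcond=None)[0]
    print("top plane slope deg",np.degrees(k[:2]),"z at x0",k[2],cv2.minAreaRect(b[:,:2].astype(np.float32)))
    np.save(n+"_lift.npy",Q)
    C=c["R"]@p+c["t"];u=c["intrinsics"]@C/C[2];u=u[:2].astype(int);print(u)
    ims.append(cv2.resize(c["frame"][max(u[1]-50,0):u[1]+50,max(u[0]-60,0):u[0]+60],(390,325)))
cv2.imwrite("pics/lift.png",np.hstack(ims))
E
```

```text
[ 0.52891761 -0.27710041  0.20198906] [-0.17323821 -0.48928307 -1.37651096] 0.04643845611372286 113.58122706413269 [-179.87480023    0.38575782  163.49319201]
scene 183 [-82.78377275 -25.1256671    3.70515851] [-20.26900291  26.13576723  20.92007127] [-39.70433775 -21.54366361   7.35901362]
top plane slope deg [ 2.14453923 -7.99205944] z at x0 9.878645973134105 ((-53.940277099609375, 0.5066776275634766), (53.022239685058594, 55.76472854614258), 87.67916107177734)
[386 217]
top 316 [-79.02956941 -22.819846     4.87270716] [-28.4075876   26.23371115  25.01623027] [-59.34467048  11.64041468   8.68863465]
top plane slope deg [-2.44895606  0.64564329] z at x0 6.163517322902255 ((-53.71222686767578, 1.6838912963867188), (49.08477783203125, 50.55426025390625), 89.90390014648438)
[394 186]
```

View pics/lift.png

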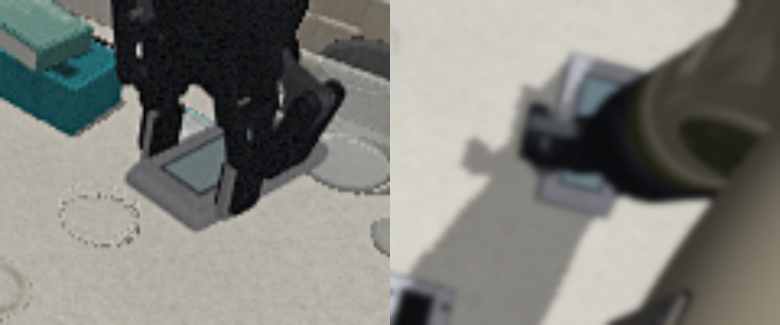

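Scene crop: the carrier is held level across the pads, nose free at about (195,225), tail at (325,160). Top crop: nose at (600,60), tail at (575,210). Nose is 80.5 mm ahead of the TCP, top face about 7 mm below it. Next, move above the magazine.

```bash
cat >> h.py <<'E'
MC=np.array([.5438,.149,0]);MY=-10.4;XG=-.0255;ZG=.0208
def pose(s,z,th,lat=0.0,mc=MC,yaw=MY):
    """TCP pose for carrier underside-centre at magazine (s,lat,z) mm, tilt th deg nose-down"""
    m=Ro.from_euler("z",yaw,degrees=True)
    l=np.array([s,lat,z])/1000+Ro.from_euler("y",th,degrees=True).apply([XG,0,ZG])
    return mc+m.apply(l),tool(yaw,th)
def zline(s,th,h=77.3): return h-(s+59.5)*np.tan(np.radians(th))
E
python3 - <<'E'
from h import *
p,r=pose(-75,zline(-75,8.5)+50,8.5);print(p);print(row(p,r))
E
```

```text
[0.44825049 0.16653662 0.15395716]
[0.4027, 0.8035, 0.088, 0.0013, 0.0236, -0.0169]
```

carry_out --increments '[[[0.1,0.2,0,0,0,0],[0.2,0.4,0,0,0.005,-0.005],[0.3,0.6,0,0,0.01,-0.01],[0.4,0.8,0,0,0.02,-0.017],[0.403,0.803,0.05,0.0013,0.0236,-0.017]]]'

```text
clock: 6.1
tcp_pos: [0.4718, 0.0329, 0.1888]
orientation: [-0.075, 0.09, 0.993, 0.007]
wrist_force: [1.3, 0.3, -2.1]
finger_gap: 0.0468
grip_force: 113.6
```

carry_out --increments '[[[0,0,0,0,0,0],[0,0,0,0,0,0]]]'

```text
clock: 6.35
tcp_pos: [0.472, 0.0313, 0.1891]
orientation: [-0.075, 0.09, 0.993, 0.006]
wrist_force: [0.4, -0.7, -0.8]
finger_gap: 0.0471
grip_force: 113.7
```

```bash
python3 - <<'E'
from h import *
s,p,r=cur();print(p);pp,rr=pose(-75,zline(-75,8.5)+50,8.5);print(row(pp,rr))
E
```

```text
[0.47195536 0.03133204 0.18914207]
[0.0834, 0.2576, 0.0837, -0.0001, -0.0004, 0.0002]
```

carry_out --increments '[[[0.04,0.12,0.02,0,0,0],[0.083,0.22,0.05,0,0,0],[0.083,0.258,0.084,0,0,0],[0.083,0.258,0.084,0,0,0],[0.083,0.258,0.084,0,0,0]]]'

```text
clock: 6.98
tcp_pos: [0.45, 0.1651, 0.1549]
orientation: [-0.074, 0.091, 0.993, 0.006]
wrist_force: [0.1, -1.1, -0.8]
finger_gap: 0.047
grip_force: 113.8
```

```bash
python3 - <<'E'
from h import *
s,p,r=cur();print(p,Ro.as_euler(r,"xyz",degrees=True))
pp,rr=pose(-75,zline(-75,8.5)+50,8.5);print("err",row(pp,rr))
m=Ro.from_euler("z",MY,degrees=True)
ims=[]
for n in("scene","top"):
    c=env.read_camera(n);W=pts(c);L=m.inv().apply(W.reshape(-1,3)-MC)*1000
    L=L[np.isfinite(L[:,0])]
    np.save(n+"_pre.npy",L)
    G=L[(L[:,2]>86)&(L[:,2]<100)&(L[:,0]>5)&(L[:,0]<70)&(abs(L[:,1])<60)]
    print(n,"guides",np.percentile(G,[1,50,99],axis=0).round(1).tolist())
    T=r.inv().apply(W.reshape(-1,3)-p)*1000
    C=T[(T[:,0]<-27)&(T[:,0]>-95)&(abs(T[:,1])<40)&(T[:,2]>2)&(T[:,2]<24)]
    print("carrier",np.percentile(C,[1,50,99],axis=0).round(1).tolist(),len(C))
    A=C[abs(C[:,2]-np.median(C[:,2]))<4];k=np.linalg.lstsq(np.c_[A[:,:2],np.ones(len(A))],A[:,2],rcond=None)[0];print(np.degrees(k[:2]),k[2])
    t=np.array([.53,.15,.1]);C=c["R"]@t+c["t"];u=(c["intrinsics"]@C/C[2])[:2].astype(int)
    ims.append(cv2.resize(c["frame"][u[1]-50:u[1]+50,u[0]-60:u[0]+60],(390,325),interpolation=cv2.INTER_CUBIC))
cv2.imwrite("pics/pre.png",np.hstack(ims))
E
```

```text
[0.45003691 0.1651378  0.15489121] [-179.95557392   -8.50710521  169.50857932]
err [0.0037, 0.0021, 0.0024, -0.0001, -0.0, -0.0003]
scene guides [[5.4, -34.9, 86.1], [37.1, 0.2, 91.6], [65.6, 34.4, 96.9]]
carrier [[-81.0, -25.9, 4.2], [-56.6, -16.9, 6.5], [-27.9, 22.3, 19.4]] 252
[-1.5092504  -2.36098506] 4.3871177068582785
top guides [[5.7, -34.8, 86.1], [34.8, -1.8, 92.0], [63.6, 33.8, 97.5]]
carrier [[-79.4, -25.0, 2.8], [-62.8, -14.9, 6.2], [-31.7, 8.1, 18.6]] 183
[-1.92628989 -1.76574992] 3.5983510880324205
```

View pics/pre.png

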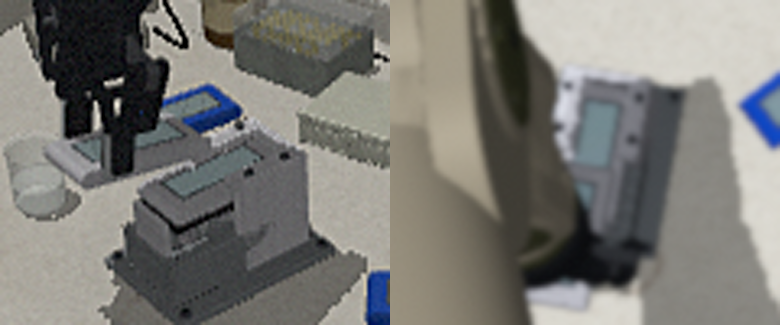

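Scene crop: the nose is in front of and above the open stack, nose at about (215,140), mouth at about (235,170). Laterally it sits within 1 mm. Next: tilt to 9°, then press down just short of the lips.

```bash
python3 - <<'E'
from h import *
for s,dz in((-72,25),(-72,5),(-72,0)):
    p,r=pose(s,zline(s,9,77.7)+dz,9);print(row(p,r))
E
```

```text
[-0.0097, 0.0019, 0.0514, 0.0, 0.0015, -0.0003]
[-0.0156, 0.0019, 0.091, 0.0, 0.0015, -0.0003]
[-0.017, 0.0019, 0.1009, 0.0, 0.0015, -0.0003]
```

carry_out --increments '[[[-0.01,0.002,0.05,0,0.0015,-0.0003],[-0.0135,0.002,0.075,0,0.0015,-0.0003],[-0.0155,0.002,0.09,0,0.0015,-0.0003],[-0.017,0.002,0.1,0,0.0015,-0.0003],[-0.017,0.002,0.1,0,0.0015,-0.0003]]]'

```text
clock: 7.7
tcp_pos: [0.4509, 0.167, 0.1046]
orientation: [-0.078, 0.089, 0.993, 0.007]
wrist_force: [-0.1, -2.0, 1.5]
finger_gap: 0.0467
grip_force: 114.2
```

```bash
cat > chk.py <<'E'
from h import *
import sys
def chk(th=9,h=77.7):
    s,p,r=cur();m=Ro.from_euler("z",MY,degrees=True)
    e=(m.inv()*r*Ro.from_matrix(np.diag([-1.,1,-1]))).as_euler("yxz",degrees=True)
    l=m.inv().apply(p-MC)-Ro.from_euler("y",e[0],degrees=True).apply([XG,0,ZG]);l*=1000
    print("t",s["clock"],"s,lat,z",l.round(1),"zline",round(zline(l[0],th,h),1),"tilt,roll,yaw",e.round(2),"F",s["wrist_force"].round(1),"M",s["ft_torque"].round(2),"gap",round(s["finger_gap"],4))
    return l
def look():
    s,p,r=cur();m=Ro.from_euler("z",MY,degrees=True)
    for n in("scene","top"):
        c=env.read_camera(n);T=r.inv().apply(pts(c).reshape(-1,3)-p)*1000
        C=T[(T[:,0]<-14)&(T[:,0]>-70)&(abs(T[:,1])<23)&(T[:,2]>2)&(T[:,2]<14)]
        if len(C)>20:
            k=np.linalg.lstsq(np.c_[C[:,:2],np.ones(len(C))],C[:,2],rcond=None)[0];print(n,len(C),"inhand tilt",np.degrees(k[:2]).round(1),k[2].round(1))
    return c
E
python3 - <<'E'
from chk import *
chk();look()
for s in(-50,-30,-10,0):
    p,r=pose(s,zline(s,9,77.7),9);print(s,row(p,r))
E
```

```text
t 7.7 s,lat,z [-72.7   1.   80.1] zline 79.8 tilt,roll,yaw [ 8.99 -0.01  0.11] F [-0.1 -2.   1.5] M [-0.62 -0.19 -0.03] gap 0.0467
scene 127 inhand tilt [ 0.6 -4.8] 5.1
top 83 inhand tilt [ 0.1 -0.3] 5.4
-50 [-0.0462, -0.0025, 0.001, -0.0, 0.0, 0.0004]
-30 [-0.0867, -0.0026, 0.001, -0.0, 0.0, 0.0004]
-10 [-0.1272, -0.0027, 0.001, -0.0, 0.0, 0.0004]
0 [-0.1475, -0.0028, 0.001, -0.0, 0.0, 0.0004]
```

carry_out --increments '[[[-0.012,-0.0025,0.001,0,0,0.0004],[-0.024,-0.0025,0.001,0,0,0.0004],[-0.036,-0.0025,0.001,0,0,0.0004],[-0.048,-0.0025,0.001,0,0,0.0004],[-0.048,-0.0025,0.001,0,0,0.0004]]]'

```text
clock: 8.43
tcp_pos: [0.4747, 0.1618, 0.0999]
orientation: [-0.078, 0.091, 0.993, 0.007]
wrist_force: [-0.7, 0.1, 2.3]
finger_gap: 0.0468
grip_force: 114.2
```

```bash
python3 - <<'E'
from chk import *
chk();look()
for s in(-50,-30,-10,0):
    p,r=pose(s,zline(s,9,77.7),9);print(s,row(p,r))
E
```

```text
t 8.425 s,lat,z [-48.4   0.1  75.4] zline 75.9 tilt,roll,yaw [ 8.98 -0.   -0.02] F [-0.7  0.1  2.3] M [-0.09 -0.26 -0.03] gap 0.0468
scene 121 inhand tilt [ 1.4 -5.1] 5.9
top 62 inhand tilt [ 0.6 -0.5] 5.5
-50 [0.0033, -0.0003, -0.0007, 0.0, 0.0002, -0.0]
-30 [-0.0372, -0.0003, -0.0007, 0.0, 0.0002, -0.0]
-10 [-0.0777, -0.0003, -0.0007, 0.0, 0.0002, -0.0]
0 [-0.0979, -0.0003, -0.0006, 0.0, 0.0002, -0.0]
```

carry_out --increments '[[[-0.012,-0.0003,-0.001,0,0.0002,0],[-0.024,-0.0003,-0.001,0,0.0002,0],[-0.036,-0.0003,-0.001,0,0.0002,0],[-0.048,-0.0003,-0.001,0,0.0002,0],[-0.048,-0.0003,-0.001,0,0.0002,0]]]'

```text
clock: 9.15
tcp_pos: [0.4981, 0.1573, 0.0966]
orientation: [-0.078, 0.091, 0.993, 0.007]
wrist_force: [-0.4, 0.4, 2.2]
finger_gap: 0.0466
grip_force: 114.2
```

```bash
python3 - <<'E'
from chk import *
chk();look()
for s in(-15,-10,-5,0):
    p,r=pose(s,zline(s,9,77.7),9);print(s,row(p,r))
c=env.read_camera("scene");t=np.array([.53,.15,.1]);C=c["R"]@t+c["t"];u=(c["intrinsics"]@C/C[2])[:2].astype(int)
cv2.imwrite("pics/ins.png",cv2.resize(c["frame"][u[1]-40:u[1]+40,u[0]-50:u[0]+50],(700,560),interpolation=cv2.INTER_CUBIC))
E
```

```text
t 9.15 s,lat,z [-24.6  -0.1  72.1] zline 72.2 tilt,roll,yaw [ 9.04 -0.01 -0.03] F [-0.4  0.4  2.2] M [-0.13 -0.23  0.05] gap 0.0466
scene 78 inhand tilt [ 0.7 -4.4] 5.0
top 23 inhand tilt [-0.6  1. ] 4.7
-15 [-0.0196, 0.0003, 0.0003, -0.0, -0.0, -0.0001]
-10 [-0.0297, 0.0003, 0.0003, -0.0, -0.0, -0.0001]
-5 [-0.0398, 0.0003, 0.0003, -0.0, -0.0, -0.0001]
0 [-0.0499, 0.0003, 0.0003, -0.0, -0.0, -0.0001]
```

View pics/ins.png

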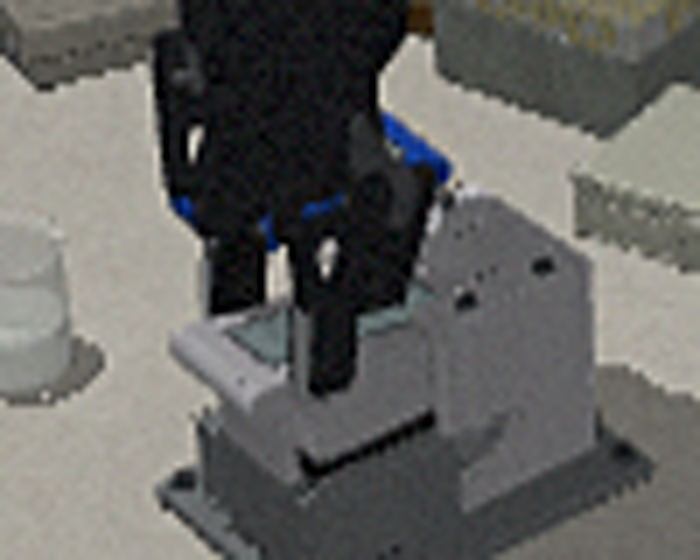

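Nose is well under the lips, tail at about (200,350), tip above the sill, no jam forces. Sliding on to the end.

carry_out --increments '[[[-0.012,0.0003,0.0003,0,0,0],[-0.024,0.0003,0.0003,0,0,0],[-0.036,0.0003,0.0003,0,0,0],[-0.047,0.0003,0.0003,0,0,0],[-0.047,0.0003,0.0003,0,0,0]]]'

```text
clock: 9.93
tcp_pos: [0.5208, 0.1533, 0.0927]
orientation: [-0.079, 0.091, 0.993, 0.007]
wrist_force: [-0.3, -0.6, 3.2]
finger_gap: 0.0467
grip_force: 114.2
```

```bash
python3 - <<'E'
from chk import *
chk();look()
for s,z,th in((-1,68.3,9),(-1,69.5,6),(-.5,70.5,3),(-.5,71.0,0)):
    p,r=pose(s,z,th);print(s,row(p,r))
E
```

```text
t 9.925 s,lat,z [-1.5  0.  68.2] zline 68.5 tilt,roll,yaw [ 9.05 -0.01 -0.03] F [-0.3 -0.6  3.2] M [-0.14 -0.16 -0.02] gap 0.0467
scene 22 inhand tilt [ 2.  -0.5] 6.3
-1 [-0.0012, -0.0001, 0.0001, -0.0, -0.0001, -0.0001]
-1 [0.0013, -0.0001, 0.0005, -0.0, -0.0084, -0.0001]
-0.5 [0.0026, -0.0001, 0.0012, -0.0, -0.0167, -0.0001]
-0.5 [0.0046, -0.0001, 0.0031, -0.0, -0.0251, -0.0001]
```

carry_out --increments '[[[-0.003,0,0,0,0,0],[-0.006,0,0,0,0,0],[-0.006,0,0,0,0,0],[-0.006,0,0,0,0,0]]]'

```text
clock: 10.52
tcp_pos: [0.5217, 0.153, 0.0923]
orientation: [-0.08, 0.09, 0.993, 0.007]
wrist_force: [-5.6, 0.5, 4.8]
finger_gap: 0.0467
grip_force: 114.3
```

```bash
python3 - <<'E'
from chk import *
chk()
E
```

```text
t 10.525 s,lat,z [-0.7 -0.  67.7] zline 68.4 tilt,roll,yaw [ 9.23 -0.02  0.  ] F [-5.6  0.5  4.8] M [ 0.16  0.69 -0.06] gap 0.0467
```

Back wall felt (5.6 N at s ≈ -0.7). Next: lay it flat behind the sill.

```bash
python3 - <<'E'
from chk import *
p0,r0=pose(1.5,67.7,9.05)
for s,z,th in((-1,68.2,9),(-1,69.2,6),(-1,70.2,3),(-1,71.0,0)):
    p,r=pose(s,z,th);print(s,row(p,r,p0,r0))
E
```

```text
-1 [0.0051, -0.0, -0.0002, 0.0, -0.0001, 0.0]
-1 [0.0076, 0.0, 0.0006, -0.0, -0.0085, -0.0]
-1 [0.0098, 0.0, 0.0015, -0.0, -0.0168, -0.0]
-1 [0.0119, -0.0, 0.0028, 0.0, -0.0251, -0.0]
```

carry_out --increments '[[[0.005,0,0,0,0,0],[0.0076,0,0.0006,0,-0.0085,0],[0.0098,0,0.0015,0,-0.0168,0],[0.012,0,0.0028,0,-0.0251,0],[0.012,0,0.0028,0,-0.0251,0]]]'

```text
clock: 11.15
tcp_pos: [0.5171, 0.1539, 0.0919]
orientation: [0.0, 0.091, 0.996, -0.0]
wrist_force: [2.5, -0.5, -5.2]
finger_gap: 0.0469
grip_force: 114.3
```

```bash
python3 - <<'E'
from chk import *
chk();look()
E
```

```text
t 11.15 s,lat,z [-1.6 -0.  71.2] zline 68.5 tilt,roll,yaw [-0.05 -0.02 -0.  ] F [ 2.5 -0.5 -5.2] M [-0.17 -0.59  0.02] gap 0.0469
scene 53 inhand tilt [1.2 1. ] 6.7
top 112 inhand tilt [-1.3 -0.7] 4.3
```

carry_out --increments '[[[0,0,0,0,0,0],[0,0,0,0,0,0],[0,0,0,0,0,0],[0,0,0,0,0,0],[0,0,0,0,0,0]]]' --jaw 0

```text
clock: 11.88
tcp_pos: [0.5166, 0.154, 0.092]
orientation: [-0.001, 0.091, 0.996, -0.0]
wrist_force: [0.2, -0.4, 0.4]
finger_gap: 0.0853
grip_force: 0.0
```

carry_out --increments '[[[0,0,-0.1,0,0,0],[0,0,-0.2,0,0,0],[0.1,-0.1,-0.3,0,0,0],[0.15,-0.2,-0.35,0,0,0],[0.2,-0.3,-0.35,0,0,0]]]'

```text
clock: 12.5
tcp_pos: [0.3996, 0.0342, 0.2675]
orientation: [0.001, 0.09, 0.996, -0.0]
wrist_force: [1.2, -2.0, 0.5]
finger_gap: 0.0852
grip_force: 0.0
```

carry_out --increments '[[[0,-0.1,0,0,0,0],[0,-0.2,0,0,0,0],[0,-0.3,0,0,0,0],[0,-0.4,0,0,0,0],[0,-0.4,0,0,0,0]]]'

```text
clock: 13.12
tcp_pos: [0.363, -0.1645, 0.2655]
orientation: [-0.0, 0.094, 0.996, -0.0]
wrist_force: [0.4, 0.4, -0.3]
finger_gap: 0.0854
grip_force: 0.0
```

```bash
python3 - <<'E'
from chk import *
m=Ro.from_euler("z",MY,degrees=True);ims=[]
for n in("scene","top"):
    c=env.read_camera(n);L=m.inv().apply(pts(c).reshape(-1,3)-MC)*1000
    G=L[(abs(L[:,1])<15)&(abs(L[:,0])<65)&(L[:,2]>60)]
    for a in range(-64,60,8):
        q=G[(G[:,0]>=a)&(G[:,0]<a+8)]; print(a,len(q) and np.median(q[:,2]).round(1),end="; ")
    C=L[(abs(L[:,1])<27)&(L[:,0]>-75)&(L[:,0]<20)&(L[:,2]>79)]
    print(n,"tail x",np.percentile(C[:,0],1))
    t=np.array([.54,.15,.07]);C=c["R"]@t+c["t"];u=(c["intrinsics"]@C/C[2])[:2].astype(int)
    ims.append(cv2.resize(c["frame"][u[1]-40:u[1]+40,u[0]-48:u[0]+48],(390,325),interpolation=cv2.INTER_CUBIC))
    for k in("beaker","loupe"): print(k,[(np.round(d["position"],3),round(d["score"],2)) for d in env.find_in(n,k)[:1]])
cv2.imwrite("pics/end.png",np.hstack(ims))
E
```

```text
-64 71.6; -56 82.4; -48 85.7; -40 85.8; -32 86.7; -24 86.4; -16 86.8; -8 86.6; 0 86.1; 8 86.9; 16 86.7; 24 86.5; 32 86.7; 40 86.4; 48 85.4; 56 90.1; scene tail x -53.584600016127425
beaker [(array([0.501, 0.312, 0.038]), 0.62)]
loupe [(array([ 0.436, -0.053,  0.031]), 0.63)]
-64 76.2; -56 85.1; -48 85.8; -40 86.0; -32 87.0; -24 87.1; -16 86.3; -8 86.3; 0 86.3; 8 86.0; 16 86.2; 24 86.0; 32 86.0; 40 85.8; 48 748.4; 56 747.0; top tail x -55.45615376127848
beaker [(array([0.506, 0.325, 0.024]), 0.92)]
loupe [(array([ 0.442, -0.048,  0.032]), 0.43)]
```

View pics/end.png

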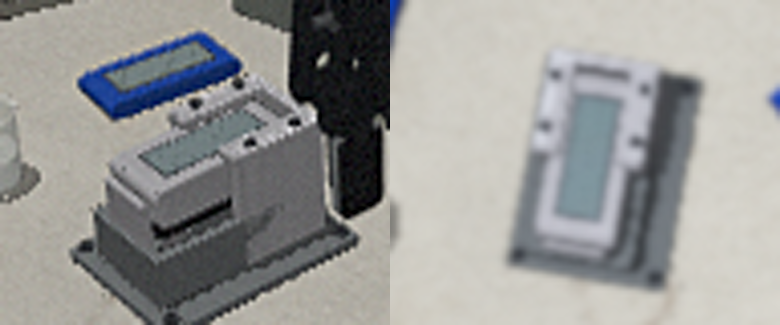

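The top face is level at 85–87 mm along its whole length. The tail sits behind the sill at about (110,190) in the scene crop. Two carriers are stacked, with the dark gap now lower at about (195,215), and the beaker and loupe have not moved.

```bash
python3 -c "
from workcell import env
print(env.hand_in())"
```

```text
the job is handed in; nothing more can be done
None
```

The new carrier is in the magazine and the job is handed in at about 13 s: both carriers lie flat under the lips, locked between sill and back wall; the beaker and loupe have not moved, and the petri dish was never reported by the detector, so its position is unchecked.

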